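Ready the bench vacuum filter

TASK

Get the vacuum filter on the lab bench ready for use. First slide the loose steel support disc along the filter head's deck, over the raised lip, until it drops and lies flat in the square pocket (push it, do not pick it up); then turn the vent cock (short lever with a round end) fully shut against its stop, and after that turn the vacuum cock (long straight lever) fully open against its stop. Leave the other things on the bench where they stand.

Things in the scene. Friction and masses are not known exactly. Their poses are not given: they have to be found in the camera images.
- stand: Fixed grey vacuum stand, base plate 170 (x) by 300 (y) by 12 mm. Origin on the bench under its middle; x points away from the robot (within 0.2 rad), y to its left. Its panel, 300 wide, 150 long, slopes up away from the robot at 40 deg, face through x -20, z 66 mm. In this frame panel normal N = (-0.643, 0, 0.766), upslope S = (0.766, 0, 0.643). Filter head on one side, trap on the other.
- rail (a point): Middle of the underside of an aluminium rail over the cocks, at stand x -35, y 0, z 235 mm: 24 (x) by 300 (y) by 10 mm, 131 mm above the pivots. It stops a vertical tool from working at a lever that lies across; a tool leaning back towards the robot, along N, clears it. Arms 12 mm wide at y +-144 mm join it to posts behind, at stand x 55 to 69 mm.
- vac_cock_pivot (a point): Pivot of the vacuum cock: centre of its lever on the turning axis N (lever turns parallel to the panel, 50 mm above its face). Axes as the stand. At stand x -52, z 104 mm, y +65 or -65 mm (the cocks swap places between starts). Brass valve body below, along S: at most 34 mm wide, 31 mm to each side of the pivot, then a 16 mm wide tail to 49 mm; its top 17 mm below the lever's centre.
- vac_cock_lever (a joint): Vacuum cock, LONG STRAIGHT steel lever: 82 mm from pivot to tip, 14 mm wide, 8 thick, one-sided. 0 = shut: across the valve, pointing to the stand's +y; 1.571 = open: in line with the valve, pointing down the slope to the robot. Direction = cos(q) y - sin(q) S. Hard stops at both; friction 0.15 N m, stays where left. Starts at 0 to 0.35.
- vac_tip (a point): End of the long lever (middle of the tip), 82 mm from the pivot.
- vent_cock_pivot (a point): Pivot of the vent cock, in the other of the two cock places; all as for the vacuum cock.
- vent_cock_lever (a joint): Vent cock, SHORT steel lever with a round end: 57 mm from pivot to tip, 12 mm wide, 8 thick; the end a disc 26 mm in diameter centred 44 mm from the pivot. Same meaning: 0 = shut (across, to the stand's +y), 1.571 = open (down the slope to the robot); same stops, direction rule and friction. Starts at 1.2 to 1.571.
- vent_tip (a point): End of the short lever, 57 mm from the pivot.
- filter_head: Fixed dark grey metal filter head, x -125 to 70, y +-65 mm, left or right of the stand, axes as the stand, origin on the bench. Flat deck at z 32 mm from x -125 to -17.5; a ramp up to a lip, flat from x -9.5 to -5.5, top z 34.5 mm; beyond it the pocket. Cheeks from x -20 back, 61 mm apart, top z 40 mm; from them two 4 mm guide fences, also to z 40, flare to about 115 mm apart at x -62.
- pocket (a point): Centre of the pocket floor, filter head x 25, y 0, z 26 mm; axes as the head. The pocket is 61 by 61 mm; its sides and back rise to z 40 mm, its front is the lip (z 34.5 mm).
- support_disc: Loose round steel disc, 56 mm in diameter, 8 mm thick, about 120 g. Origin at the centre of its underside. It starts flat on the deck. Seated, it lies flat on the pocket floor, its top 0.5 mm below the lip's top.
- trap: Fixed grey canister 100 mm in diameter, 96 mm high; on the other side of the stand from the filter head. Origin under its centre.
- tip_box: Bystander: loose orange box 83 (x) by 122 (y) by 40 mm high, on the robot's side of the stand. Origin under its centre.
- dish: Bystander: loose glass dish, 64 mm in diameter, 35 mm high, on the robot's side of the stand. Origin under its centre.
- reagent: Bystander: loose white bottle 60 mm in diameter, 130 mm high, behind the stand. Origin under its centre.
- tube_rack: Bystander: loose white tube rack 60 by 130 by 53 mm high, behind the stand. Origin under its centre.
Things that resemble listed ones, but are neither listed nor needed, are in the scene too. There is more than one size of the filter_head; the job needs the middle-sized.

How it is judged:
By the outcome, as a careful person would: the job done as asked, in the order asked, and still so for the second after the job is handed in, with the robot touching nothing.
It also fails if it takes over 58 s, if anything falls off the work surface, if the arm or the gripper's body presses on something with over 40 N, if the wrist force passes 120 N, or if a joint passes its speed limit or range.

ROBOT

A 6-joint arm with a two-finger parallel gripper is mounted at the origin on the work surface. World frame = base frame: x ahead of the robot, y to its left, z up, the work surface at z = 0. Lengths are in m, angles in degrees, forces in N, time in s.
With the tool pointing down it reaches from about 0.275 to 0.75 m from the base axis. Payload 10.2 kg.
Tool frame: the origin (TCP) lies on the mounting face of the last link; the fingertips stand 173 mm ahead of it and the grasp point (between the pads) lies 155 mm ahead of it (bot.grip_depth is the z of the grasp point in the tool frame, in m); z points along the fingers, y is the line along which they close (so a half turn about z gives the same grasp; the last joint's range is limited). The gripper opens to 85 mm and grips with 20 to 120 N. Pads are 22 mm wide; open, the fingers measure 114 mm over their backs; the gripper's body (76 mm by 85 mm) begins 54 mm behind the grasp point. The pads swing forward as they close: fully open they stand 13 mm farther back than shut.
Start: joints at [-88.029, 17.928, 85.812, -0, 76.261, -12.8], TCP at [0.134, -0.508, 0.405] pointing down, gripper open.
Joint ranges: [-168.41, 168.41], [-55.51, 124.54], [10.69, 146.95], [-70.63, 250.63], [1, 178], [-165.06, 165.06]. Speed limits (degrees/s): [136.94, 136.94, 172.46, 180, 180, 180].

INTERFACE

Orientations are given as [roll, pitch, yaw] about the fixed x, y, z axes, in that order (R = Rz(yaw) Ry(pitch) Rx(roll)).
In Python, from bench import bot, vision gives the robot as it stands.
- The arm moves only by the shell command python3 -m handwheel 'ROWS' [FORCE]. ROWS is text: rows parted by semicolons, each of 7 numbers parted by spaces: the shift along the tool's x, y, z in mm, then the turn, a rotation vector about the tool's x, y, z in rad, then the finger opening in mm, from 0 to 85.4. A call has 1 to 5 rows; each row shifts and turns the commanded pose from where the row before left it, along the tool's axes as they then stand; what a row does not reach is not made up. A row lasts 1/12 s, in which the tool goes at most 41.7 mm and 7.16 degrees, less where a joint would pass 70% of its speed; a pose out of reach is approached as far as the arm can. A call with a gripper value outside its range is refused whole. The fingers move at their own pace and stop on an object; FORCE is the grip in N (left out, the last holds). Time passes only in rows, so rows that do not move let the fingers close. It gives the time, the measured TCP pose, the force, the opening and the grip force at its end, in the units of the state.
- bot.read_state(): the state, without advancing time (a new reading comes with each control period).
- vision.read_camera(name): name is "scene" or "top"; returns the picture (384x512x3 uint8, blue, green, red); there is no depth.
- vision.get_calibration(name): a dict with "K" (3x3 intrinsics, pixels), "R" (3x3) and "t" (3): a world point X has camera coordinates R X + t. Camera axes: x right, y down, z forward; pixel columns grow to the right and rows downward; lengths in m; the calibration is good to about 2 mm. A picture is of the moment at which its call begins. get_calibration takes no time and is no camera call.
- bot.close_job(): hands the job in; it is judged then, once.
The state is a dict: "time": time; "joint_pos": joint angles; "joint_vel": joint speeds; "tau": joint torques, N m; "eef_pos": TCP position; "tool_rot": TCP orientation; "wrist_force": force on the tool from outside, world axes, zero at the start; "torque": the same for the moment, N m; "grip_width": finger opening in m; "grip_force": force on a finger pad.
Only numpy, scipy, OpenCV 4.12 (cv2) and the standard library are available. Lean on these libraries where they do the work, as an engineer would, in place of code of your own. Each camera call takes 0.05 s, during which the arm holds its last target. There are 200 camera calls.

## Working session

There is one attempt and no reset: what is moved stays moved. The work goes in short steps, Python scripts to look and compute and a shell command to move; the robot and the scene stay as the last step left them, time stands still between calls to the robot, and variables do not carry over. Pictures are saved under pics/ and viewed, at most 10 in all, crops included, and the job is handed in when it is done.

```bash
mkdir -p pics; python3 - <<'E'
from bench import bot, vision
import cv2
for n in ("scene","top"):
    im=vision.read_camera(n); cv2.imwrite(f"pics/{n}0.png",im)
    c=vision.get_calibration(n); print(n,c["K"].tolist(),c["R"].round(4).tolist(),c["t"].round(4).tolist())
print(bot.read_state())
E
```

```text
scene [[356.4678816575331, 0.0, 254.15708976327198], [0.0, 356.4678816575331, 194.0666350153788], [0.0, 0.0, 1.0]] [[0.3093, 0.951, -0.004], [0.7381, -0.2427, -0.6295], [-0.5996, 0.1917, -0.777]] [-0.0764, -0.4006, 1.3655]
top [[450.0785690601228, 0.0, 264.39751659757735], [0.0, 450.0785690601228, 195.30471098873818], [0.0, 0.0, 1.0]] [[-0.0358, -0.9994, 0.0023], [-0.9747, 0.0344, -0.221], [0.2208, -0.0101, -0.9753]] [-0.0777, 0.6422, 1.3816]
{'time': 0.1, 'joint_pos': array([-8.80280059e+01,  1.79550937e+01,  8.58474015e+01,  7.59066112e-04,
        7.62608308e+01, -1.28017753e+01]), 'joint_vel': array([ 0.03044525, -0.06726062, -0.10513573, -0.07054522,  0.05973617,
       -0.06845839]), 'tau': array([ 5.24308169e-03, -4.12892783e+01, -2.60143322e+01, -7.24449774e-05,
        2.99991982e-03,  1.48962528e-05]), 'eef_pos': array([ 0.1338481 , -0.50762192,  0.40421723]), 'tool_rot': array([-1.79938412e+02, -1.47505025e-02,  1.47735808e+01]), 'wrist_force': array([ 0.7430374 , -0.26986482,  0.36385869]), 'torque': array([-0.00523799,  0.0002868 , -0.01947382]), 'grip_force': 0.0, 'grip_width': 0.08531284261409484}
```

View pics/scene0.png

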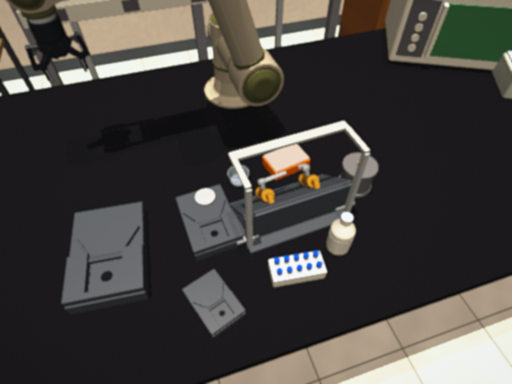

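View pics/top0.png

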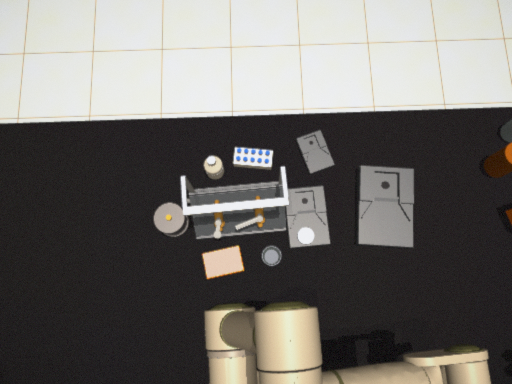

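The three filter heads in the top view are at (308,216), (386,206) large and (315,152) small. The one I want is the middle-sized one at (308,216), next to the stand, with the white disc on it at (306,236). The cocks are the round-ended vent lever at (218,228) and the long vacuum lever at (248,223). I'll check this choice in one close crop.

```bash
python3 - <<'E'
import cv2
t=cv2.imread("pics/top0.png")
c=cv2.resize(t[160:285,150:335],None,fx=4.3,fy=4.3,interpolation=cv2.INTER_CUBIC)
c=cv2.convertScaleAbs(c,alpha=1.3,beta=15); cv2.imwrite("pics/topc.png",c)
s=cv2.imread("pics/scene0.png")
c=cv2.resize(s[115:260,170:385],None,fx=3.7,fy=3.7,interpolation=cv2.INTER_CUBIC)
cv2.imwrite("pics/scenec.png",cv2.convertScaleAbs(c,alpha=1.3,beta=15))
E
```

```text
(no output)
```

View pics/topc.png

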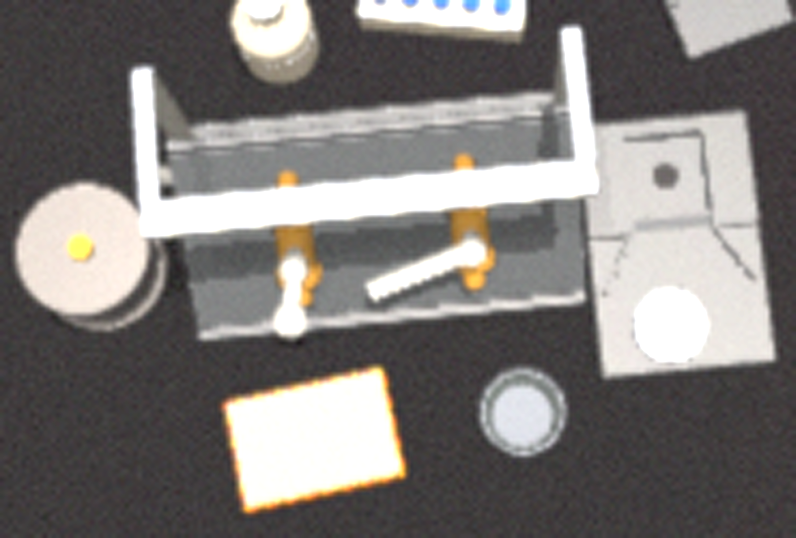

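View pics/scenec.png

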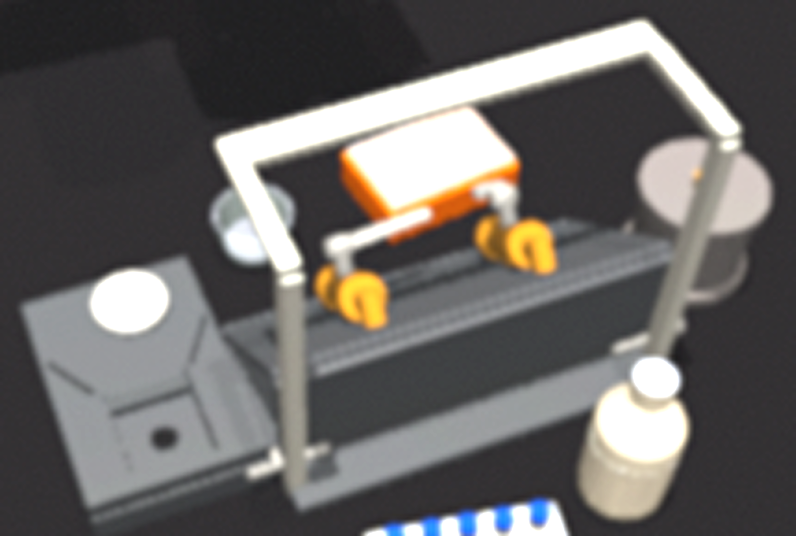

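```bash
cat > h.py <<'E'
import numpy as np
from bench import bot, vision
from scipy.spatial.transform import Rotation as Ro
def ray(name,uv,z):
    c=vision.get_calibration(name);R=np.array(c["R"]);t=np.array(c["t"])
    o=-R.T@t; d=R.T@np.linalg.inv(c["K"])@np.array([uv[0],uv[1],1.]); return o+d*(z-o[2])/d[2]
def two(a,b):  # a top uv, b scene uv
    A=[];B=[]
    for n,uv in (("top",a),("scene",b)):
        c=vision.get_calibration(n);P=np.array(c["K"])@np.c_[c["R"],c["t"]]
        for k in (0,1):
            r=uv[k]*P[2]-P[k];A.append(r[:3]);B.append(-r[3])
    x=np.linalg.lstsq(np.array(A),np.array(B),rcond=None)[0]
    return x
def tc(x,y): return ((x+.5)/4.3-.5+150,(y+.5)/4.3-.5+160)
def sc(x,y): return ((x+.5)/3.7-.5+170,(y+.5)/3.7-.5+115)
E
python3 - <<'E'
from h import *
import cv2
np.set_printoptions(precision=4,suppress=True)
for nm,p,z in [("headFL",(604,377),.032),("headFR",(775,358),.032),("headBR",(747,112),.04),("hole",(665,176),.026),("lipL",(635,224),.0345),("lipR",(712,219),.0345),("railFL",(142,236),.245),("railFR",(598,193),.245),("baseFL",(201,339),.012),("baseFR",(584,301),.012),("vacpiv",(472,253),.108),("vactip",(373,292),.108),("ventpiv",(293,270),.108),("venttip",(289,336),.07),("boxc",(314,441),.04),("dish",(523,412),.035)]:
    print(nm,ray("top",tc(*p),z))
for n in("top","scene"):
    im=cv2.imread(f"pics/{n}0.png"); m=(im.min(2)>(190 if n=="top" else 170)).astype(np.uint8)
    k,l,s,c=cv2.connectedComponentsWithStats(m)
    for i in range(1,k):
        if 80<s[i,4]<800 : print(n,s[i],c[i],ray(n,c[i],.04))
print("two: hole",two(tc(665,176),sc(164,438)),"vacpiv",two(tc(472,253),sc(340,243)),"vactip",two(tc(373,292),sc(428,213)),"ventpiv",two(tc(293,270),sc(507,188)))
E
```

```text
headFL [ 0.4728 -0.1778  0.032 ]
headFR [ 0.4825 -0.3075  0.032 ]
headBR [ 0.6722 -0.2975  0.04  ]
hole [ 0.6269 -0.2329  0.026 ]
lipL [ 0.5884 -0.207   0.0345]
lipR [ 0.5902 -0.2661  0.0345]
railFL [0.5528 0.1326 0.245 ]
railFR [ 0.5709 -0.1663  0.245 ]
baseFL [0.5149 0.128  0.012 ]
baseFR [ 0.5338 -0.1665  0.012 ]
vacpiv [ 0.5577 -0.0819  0.108 ]
vactip [ 0.5317 -0.0097  0.108 ]
ventpiv [0.5498 0.0477 0.108 ]
venttip [0.5071 0.0549 0.07  ]
boxc [0.4321 0.0403 0.04  ]
dish [ 0.4485 -0.1158  0.035 ]
top [499   0  13  38 392] [506.1786  16.5714] [ 1.2808 -1.0028  0.04  ]
top [505  39   7  38 140] [509.2571  52.6571] [ 1.1363 -0.9914  0.04  ]
top [234 148  39  19 394] [253.0254 157.8299] [ 0.7769 -0.0672  0.04  ]
top [298 227  17  17 232] [305.6509 235.0905] [ 0.5096 -0.2296  0.04  ]
top [280 311  17  58 671] [289.1311 338.2593] [ 0.1923 -0.1608  0.04  ]
top [225 358  12  26 193] [231.943 369.228] [0.1087 0.017  0.04  ]
scene [281  28  44  18 485] [301.9897  36.5546] [-0.2227  0.3701  0.04  ]
scene [260  37  15  12 158] [267.2911  42.2532] [-0.2245  0.212   0.04  ]
scene [ 59  69  33  15 356] [74.8202 75.7584] [-0.2198 -0.5663  0.04  ]
scene [ 30  75  21  14 204] [39.701  81.8088] [-0.2195 -0.6917  0.04  ]
scene [  4  79  24  15 253] [15.5217 85.747 ] [-0.2208 -0.7756  0.04  ]
scene [205  82  12  17 105] [209.7048  90.6476] [ 0.0351 -0.1006  0.04  ]
scene [265 145  43  26 631] [285.6529 156.7607] [0.4365 0.0389 0.04  ]
scene [195 188  20  17 261] [204.4828 196.0613] [ 0.5089 -0.2294  0.04  ]
scene [341 212  12  10 104] [346.5962 216.5769] [0.6938 0.1111 0.04  ]
scene [332 221  23  18 281] [342.6477 230.3808] [0.7296 0.0814 0.04  ]
two: hole [ 0.6266 -0.2328  0.0277] vacpiv [ 0.5581 -0.0814  0.1064] vactip [ 0.5353 -0.0069  0.0887] ventpiv [0.5497 0.0485 0.1115]
```

The crop confirms it: the middle head with the disc, the vent lever on the left, and the vacuum lever on the right at q≈0.35. The checks agree too. The hole is 150 mm from the head's front edge, the two-view pivot height is 0.106 m, and the disc is at head x -92, y +11. I'll move behind the disc first, with the fingers 20 mm apart as a cradle.

```bash
python3 -m handwheel '0 0 0 0 0 0.0975 20;0 0 0 0 0 0.0975 20;31.5 -23.1 0 0 0 0 20;31.5 -23.1 0 0 0 0 20;31.5 -23.1 0 0 0 0 20' && python3 -m handwheel '31.5 -23.1 0 0 0 0 20;31.5 -23.1 0 0 0 0 20;31.5 -23.1 0 0 0 0 20;31.5 -23.1 0 0 0 0 20;31.5 -23.1 0 0 0 0 20' && python3 -m handwheel '31.5 -23.1 0 0 0 0 20;31.5 -23.1 0 0 0 0 20;31.5 -23.1 0 0 0 0 20;0 0 0 0 0 0 20;0 0 0 0 0 0 20'
cat >> h.py <<'E'
Y=0.063; HO=np.array([.6017,-.2345,0]); SO=np.array([.608,-.0138,0])
Rz=Ro.from_euler("z",Y).as_matrix()
def st():
    s=bot.read_state(); T=Ro.from_euler("xyz",s["tool_rot"],degrees=True).as_matrix(); return s,s["eef_pos"],T
def to(world,Rgoal=None):  # tool shift (mm) / rotvec to goal
    s,p,T=st(); print("t",round(s["time"],2),"shift",(T.T@(np.array(world)-p)*1e3).round(1), "F",s["wrist_force"].round(1),"w",round(s["grip_width"]*1e3,1))
    if Rgoal is not None: print("turn",Ro.from_matrix(T.T@Rgoal).as_rotvec().round(4))
DOWN=Rz@np.diag([1,-1,-1.])
S=np.array([.766,0,.643]);N=np.array([-.643,0,.766])
LEAN=Rz@np.c_[S,[0,-1,0],-N]
VAC=np.array([.559,-.0818,.104]);VENT=np.array([.551,.048,.104])
def head(x,y,z): return HO+Rz@[x,y,z]
def cock(P,y,s,n): return P+Rz@(y*np.array([0,1,0])+s*S+n*N)   # tip point in m
E
python3 - <<'E'
from h import *
to(head(-.138,.011,.045+.173),DOWN)
E
```

```text
time: 0.52
eef_pos: [0.2244, -0.4316, 0.4042]
tool_rot: [-179.9, 0.0, 3.5]
wrist_force: [0.5, -0.9, -0.3]
grip_width: 0.0254
grip_force: 0.0
time: 0.93
eef_pos: [0.3749, -0.3058, 0.4046]
tool_rot: [-180.0, 0.0, 3.6]
wrist_force: [1.1, -0.8, -0.4]
grip_width: 0.0203
grip_force: 0.0
time: 1.35
eef_pos: [0.4646, -0.231, 0.4042]
tool_rot: [-180.0, 0.0, 3.8]
wrist_force: [-0.2, -0.4, 0.8]
grip_width: 0.0201
grip_force: 0.0
t 1.35 shift [ -1.3   1.2 186.2] F [-0.2 -0.4  0.8] w 20.1
turn [-0.0006  0.0008  0.0031]
```

```bash
python3 -m handwheel '-5 1 37 0 0 0 20;0 0 37 0 0 0 20;0 0 37 0 0 0 20;0 0 37 0 0 0 20;0 0 37 0 0 0 20' && python3 -m handwheel '0 0 20 0 0 0 20;0 0 15 0 0 0 20;0 0 5 0 0 0 20;0 0 1 0 0 0 20;0 0 0 0 0 0 20' && for i in 1 2 3; do python3 -m handwheel '0 0 1 0 0 0 20;0 0 0 0 0 0 20' | grep -E 'eef|wrist'; done
```

```text
time: 1.77
eef_pos: [0.4577, -0.2344, 0.2182]
tool_rot: [180.0, -0.0, 3.5]
wrist_force: [0.1, -0.1, -0.5]
grip_width: 0.0198
grip_force: 0.0
time: 2.18
eef_pos: [0.4586, -0.2343, 0.1793]
tool_rot: [180.0, -0.0, 3.6]
wrist_force: [0.7, 0.3, 0.1]
grip_width: 0.0202
grip_force: 0.0
eef_pos: [0.4589, -0.2339, 0.1786]
wrist_force: [0.3, -0.2, 0.0]
eef_pos: [0.4588, -0.2336, 0.1771]
wrist_force: [0.4, 0.2, 0.2]
eef_pos: [0.4588, -0.2336, 0.1757]
wrist_force: [-0.5, -0.6, -0.4]
```

```bash
for i in 1 2 3 4 5 6; do python3 -m handwheel '0 0 1 0 0 0 20;0 0 0 0 0 0 20' | grep -E 'eef|wrist'; done
```

```text
eef_pos: [0.4588, -0.2336, 0.1746]
wrist_force: [-0.2, 0.0, -0.4]
eef_pos: [0.4588, -0.2336, 0.1737]
wrist_force: [-0.9, -0.0, -0.3]
eef_pos: [0.4589, -0.2336, 0.1735]
wrist_force: [-3.2, 2.2, 11.8]
eef_pos: [0.4589, -0.2337, 0.1735]
wrist_force: [-7.4, 3.9, 24.9]
eef_pos: [0.4589, -0.2336, 0.1734]
wrist_force: [-11.3, 6.1, 36.1]
eef_pos: [0.4589, -0.2337, 0.1733]
wrist_force: [-14.8, 10.1, 49.4]
```

```bash
python3 -m handwheel '0 0 -40 0 0 0 20;0 0 0 0 0 0 20;4 0 0 0 0 0 20;4 0 0 0 0 0 20;4 0 0 0 0 0 20' && python3 -m handwheel '4 0 0 0 0 0 20;4 0 0 0 0 0 20;4 0.5 0 0 0 0 20;4 1 0 0 0 0 20;4 1 0 0 0 0 20' && python3 -m handwheel '4 1 0 0 0 0 20;4 1 0 0 0 0 20;4 1 0 0 0 0 20;4 1 0 0 0 0 20;4 1 0 0 0 0 20' && python3 -m handwheel '4 1 0 0 0 0 20;4 1 0 0 0 0 20;4 0.5 0 0 0 0 20;0 0 0 0 0 0 20' 
python3 - <<'E'
from h import *; import cv2
im=vision.read_camera("top"); cv2.imwrite("pics/t2.png",im)
m=(im.min(2)>190).astype(np.uint8); m[:,:294]=0; m[:,326:]=0; m[:180]=0;m[260:]=0
k,l,s,c=cv2.connectedComponentsWithStats(m)
for i in range(1,k):
    if s[i,4]>15: w=ray("top",c[i],.04); print(s[i],w,Rz.T@(w-HO))
im2=vision.read_camera("scene")
a=cv2.resize(im[180:260,280:360],(400,400)); b=cv2.resize(im2[165:265,160:260],(400,400))
cv2.imwrite("pics/c2.png",np.hstack([a,b]))
s,p,T=st(); print(Rz.T@(p-HO),s["wrist_force"]); to(head(-.01,0,.2095),DOWN)
E
```

```text
time: 4.1
eef_pos: [0.471, -0.2327, 0.2089]
tool_rot: [-179.9, 0.1, 3.6]
wrist_force: [-0.8, 0.6, -0.1]
grip_width: 0.0203
grip_force: 0.0
time: 4.52
eef_pos: [0.4913, -0.2341, 0.2095]
tool_rot: [-180.0, 0.0, 3.6]
wrist_force: [0.1, -0.1, -0.3]
grip_width: 0.0198
grip_force: 0.2
time: 4.93
eef_pos: [0.5115, -0.2379, 0.2097]
tool_rot: [-180.0, -0.0, 3.6]
wrist_force: [-0.4, 0.6, -1.0]
grip_width: 0.0202
grip_force: 0.2
time: 5.27
eef_pos: [0.5239, -0.2396, 0.2097]
tool_rot: [180.0, -0.0, 3.6]
wrist_force: [0.2, -0.3, 0.2]
grip_width: 0.0202
grip_force: 0.0
[306 205  20  19 165] [ 0.57985284 -0.26824931  0.04      ] [-0.02392861 -0.03230689  0.04      ]
[319 244   7   9  40] [ 0.46582845 -0.28001558  0.04      ] [-0.13846758 -0.03687103  0.04      ]
[-7.84961334e-02 -1.32481614e-04  2.09665349e-01] [-1.18788603 -0.1273506  -0.08279744]
t 5.37 shift [68.5 -0.1  0.2] F [-1.2 -0.1 -0.1] w 20.1
turn [ 0.     -0.0001 -0.0001]
```

View pics/c2.png

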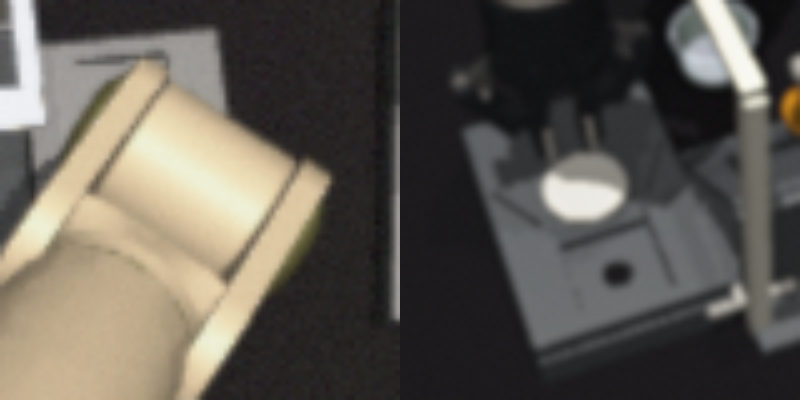

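In the scene view the disc sits in the finger cradle at crop pixel (584,187), lined up with the pocket hole at (618,272). The wrist hides it in the top view. I'll keep pushing.

```bash
python3 -m handwheel '4 0 0 0 0 0 20;4 0 0 0 0 0 20;4 0 0 0 0 0 20;4 0 0 0 0 0 20;4 0 0 0 0 0 20' |grep -E 'eef|wrist' && python3 -m handwheel '4 0 0 0 0 0 20;4 0 0 0 0 0 20;4 0 0 0 0 0 20;4 0 0 0 0 0 20;4 0 0 0 0 0 20' |grep -E 'eef|wrist' && python3 -m handwheel '4 0 0 0 0 0 20;4 0 0 0 0 0 20;4 0 0 0 0 0 20;4 0 0 0 0 0 20;4 0 0 0 0 0 20'|grep -E 'eef|wrist' && python3 -m handwheel '3 0 0 0 0 0 20;3 0 0 0 0 0 20;2 0 0 0 0 0 20;0 0 0 0 0 0 20;0 0 0 0 0 0 20'|grep -E 'eef|wrist'
python3 - <<'E'
from h import *; import cv2
im2=vision.read_camera("scene")
cv2.imwrite("pics/c3.png",cv2.resize(im2[165:265,160:260],(500,500)))
s,p,T=st(); print(Rz.T@(p-HO),s["wrist_force"])
E
```

```text
eef_pos: [0.5437, -0.2383, 0.2097]
wrist_force: [-0.7, -0.1, -0.2]
eef_pos: [0.5636, -0.2371, 0.2097]
wrist_force: [-0.9, -0.3, 1.0]
eef_pos: [0.5836, -0.2358, 0.2096]
wrist_force: [-0.7, -1.3, -0.7]
eef_pos: [0.5912, -0.2353, 0.2097]
wrist_force: [-0.2, 1.1, 0.3]
[-1.06320394e-02 -1.57877649e-04  2.09672384e-01] [-0.07965935 -0.33469319  0.37922399]
```

View pics/c3.png

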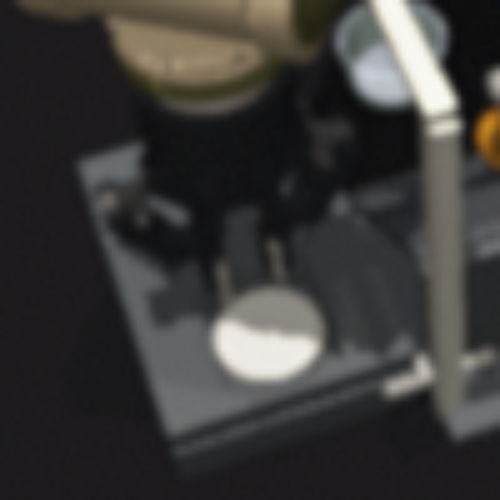

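The disc now covers the pocket at crop pixel (269,333). I'll back off and check that it has dropped.

```bash
python3 -m handwheel '-20 0 0 0 0 0 20;-30 0 0 0 0 0 10;-35 0 -20 0 0 0 0;-35 0 -20 0 0 0 0;-10 0 -35 0 0 0 0' |grep -E 'eef|wrist'
python3 -m handwheel '-35 0 -20 0 0 0 0;-35 0 -20 0 0 0 0;0 0 -35 0 0 0 0;0 0 -20 0 0 0 0;0 0 0 0 0 0 0' |grep -E 'eef|wrist'
python3 - <<'E'
from h import *; import cv2
for n in ("top","scene"):
    im=vision.read_camera(n); cv2.imwrite(f"pics/d_{n}.png",im)
    m=(im.min(2)>160).astype(np.uint8)
    k,l,s,c=cv2.connectedComponentsWithStats(m)
    for i in range(1,k):
        for z in (.034,.0425):
            w=ray(n,c[i],z);h=Rz.T@(w-HO)
            if s[i,4]>40 and abs(h[0])<.08 and abs(h[1])<.06: print(n,z,s[i],c[i].round(1),h.round(4))
t=cv2.imread("pics/d_top.png");s=cv2.imread("pics/d_scene.png")
cv2.imwrite("pics/c4.png",np.hstack([cv2.resize(t[180:250,275:345],(400,400),interpolation=2),cv2.resize(s[180:265,165:250],(400,400),interpolation=2)]))
E
```

```text
eef_pos: [0.4575, -0.2429, 0.2827]
wrist_force: [-0.2, 0.5, -0.5]
eef_pos: [0.3913, -0.2481, 0.384]
wrist_force: [-0.3, -0.1, 0.6]
top 0.034 [296 192  18  17 242] [304.7 200.3] [ 0.0242 -0.0005  0.034 ]
top 0.0425 [296 192  18  17 242] [304.7 200.3] [0.0224 0.0005 0.0425]
top 0.034 [290 216  37  30 583] [303.7 231.5] [-0.0786  0.0148  0.034 ]
top 0.0425 [290 216  37  30 583] [303.7 231.5] [-0.0797  0.0157  0.0425]
scene 0.034 [203 222  22  19 329] [213.3 231.3] [ 0.0234 -0.0005  0.034 ]
scene 0.0425 [203 222  22  19 329] [213.3 231.3] [ 0.029  -0.0015  0.0425]
```

View pics/c4.png

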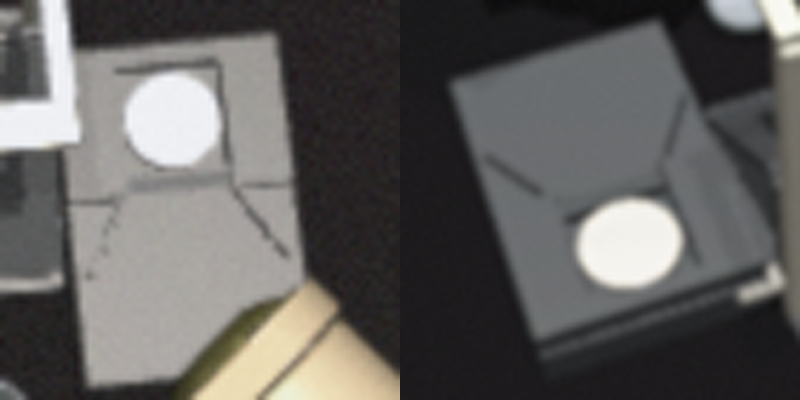

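Both views agree on a height of 34 mm at head (24, -0.5), so the disc is seated flat. Next I'll tilt the tool for the levers.

```bash
python3 -m handwheel '0 -30 0 0 0.1164 0 0;0 -30 0 0 0.1164 0 0;0 -30 0 0 0.1164 0 0;0 -30 0 0 0.1164 0 0;0 -30 0 0 0.1164 0 0' |grep -E 'eef|wrist'
python3 -m handwheel '0 -30 0 0 0.1164 0 0;0 -30 0 0 0 0 0;0 0 0 0 0 0 0;0 0 0 0 0 0 0'
python3 - <<'E'
from h import *
R=1e-3
for y,s,n in ((-.034,-.052,.05),(-.034,-.052,-.008)):
    to(cock(VENT,y,s,n+.173),LEAN)
# lever angles from first images at proper heights
def ang(P,uv,y=0):
    # ray-plane through pivot with normal N
    c=vision.get_calibration("top");Rr=np.array(c["R"]);o=-Rr.T@np.array(c["t"]);d=Rr.T@np.linalg.inv(c["K"])@np.array([*uv,1.])
    n=Rz@N; x=o+d*(n@(P+.004*n-o))/(n@d); v=Rz.T@(x-P); return v@[0,1,0],v@S
for nm,P,p in (("vacp",VAC,(472,253)),("vactip",VAC,(373,292)),("ventp",VENT,(293,270)),("ventdisc",VENT,(290,321))):
    a=ang(P,tc(*p)); print(nm,np.round(a,4),np.arctan2(-a[1],a[0]))
E
```

```text
eef_pos: [0.3816, -0.0968, 0.3784]
wrist_force: [1.6, 0.2, 0.4]
time: 8.77
eef_pos: [0.3781, -0.0373, 0.3788]
tool_rot: [-180.0, -39.9, 3.7]
wrist_force: [0.6, -0.3, -0.1]
grip_width: 0.0001
grip_force: 0.0
t 8.77 shift [-92.2 -40.1 102.1] F [ 0.6 -0.3 -0.1] w 0.1
turn [-0.002   0.0019  0.0015]
t 8.77 shift [-92.1 -40.  160.1] F [ 0.6 -0.3 -0.1] w 0.1
turn [-0.002   0.0019  0.0015]
vacp [-0.      0.0016] -1.581520627886452
vactip [ 0.0744 -0.023 ] 0.30004497901635785
ventp [-0.0003  0.0017] -1.733130478972927
ventdisc [ 0.0071 -0.041 ] 1.3986267331753177
```

```bash
python3 -m handwheel '-31 -13 0 0 0 0 0;-31 -13 0 0 0 0 0;-30 -14 30 0 0 0 0;0 0 36 0 0 0 0;0 0 36 0 0 0 0' |grep -E 'eef|wrist'
python3 -m handwheel '0 0 20 0 0 0 0;0 0 20 0 0 0 0;0 0 18 0 0 0 0;0 0 0 0 0 0 0;0 0 0 0 0 0 0'
python3 - <<'E'
from h import *
to(cock(VENT,-.034,-.052,-.008+.173),LEAN)
E
```

```text
eef_pos: [0.3621, -0.0007, 0.2552]
wrist_force: [0.7, -1.4, 1.3]
time: 9.6
eef_pos: [0.3998, 0.0016, 0.2124]
tool_rot: [-179.7, -40.1, 3.5]
wrist_force: [-0.0, 0.0, 0.3]
grip_width: -0.0001
grip_force: 0.0
t 9.6 shift [-4.  -2.7 16.9] F [-0.   0.   0.3] w -0.1
turn [-0.0036 -0.002  -0.001 ]
```

```bash
python3 -m handwheel '-4 -1 0 0 0 0 0;0 0 9 0 0 0 0;0 0 8 0 0 0 0;0 0 0 0 0 0 0;0 0 0 0 0 0 0'
python3 - <<'E'
from h import *; import cv2
s,p,T=st(); tip=p+T[:,2]*.1734; v=Rz.T@(tip-VENT); print("tip y,S,N rel vent",v[1],v@S,v@N)
im=vision.read_camera("scene");t=vision.read_camera("top")
cv2.imwrite("pics/c5.png",np.hstack([cv2.resize(t[180:250,190:280],(400,311),interpolation=2),cv2.resize(im[135:213,230:330],(400,311),interpolation=2)]))
E
```

```text
time: 10.02
eef_pos: [0.4074, 0.0035, 0.1982]
tool_rot: [-179.8, -40.3, 3.6]
wrist_force: [-0.2, -0.1, 0.0]
grip_width: -0.0
grip_force: 0.0
tip y,S,N rel vent -0.034834837453397965 -0.050457660724663254 -0.007261009734467723
```

View pics/c5.png

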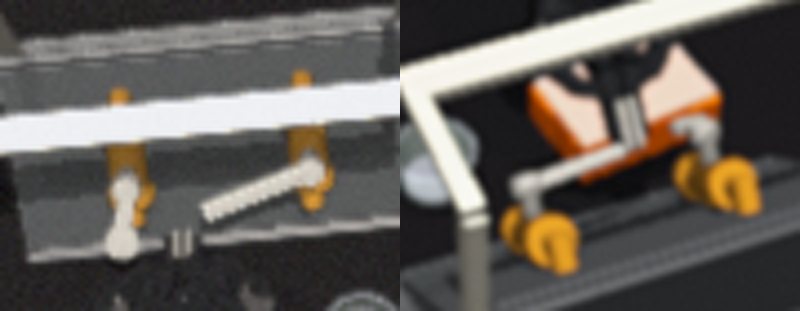

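The peg, at crop pixel (180,243) in the top view, stands free between the two levers. I'll push the vent lever round to shut.

```bash
python3 -m handwheel '1 -5.5 0 0 0 0 0;1 -5.5 0 0 0 0 0;1 -5.5 0 0 0 0 0;1 -5.5 0 0 0 0 0' |grep -E 'eef|wrist'; python3 -m handwheel '0 -5.6 0 0 0 0 0;0 -5.6 0 0 0 0 0;0 -5.6 0 0 0 0 0;0 -5.6 0 0 0 0 0;0 -5.6 0 0 0 0 0' |grep -E 'eef|wrist'; python3 -m handwheel '2.7 -5.3 0 0 0 0 0;2.7 -5.3 0 0 0 0 0;2.7 -5.3 0 0 0 0 0' |grep -E 'eef|wrist';python3 -m handwheel '3.3 -3.7 0 0 0 0 0;3.3 -3.7 0 0 0 0 0;3.3 -3.7 0 0 0 0 0' |grep -E 'eef|wrist'
cat >> h.py <<'E'
def tip(P):
    s,p,T=st(); v=Rz.T@(p+T[:,2]*.1734-P); f=Rz.T@s["wrist_force"]; print("t",s["time"].__round__(2),"tip y,S,N",np.round([v[1]*1e3,v@S*1e3,v@N*1e3],1),"F y,S,N",np.round([f[1],f@S,f@N],1))
E
python3 -c "
from h import *; tip(VENT)"
```

```text
eef_pos: [0.409, 0.0264, 0.2003]
wrist_force: [-3.5, -5.1, -2.2]
eef_pos: [0.4074, 0.0544, 0.2005]
wrist_force: [0.1, -2.8, -0.5]
eef_pos: [0.4127, 0.0707, 0.2058]
wrist_force: [-1.7, -3.0, -2.8]
eef_pos: [0.4193, 0.0824, 0.2121]
wrist_force: [-1.8, -2.3, -2.4]
t 11.37 tip y,S,N [ 43.2 -28.9  -7.5] F y,S,N [-2.2 -3.  -0.6]
```

Contact forces are low and steady, about 3–4 N, which matches the friction given. I'll continue to the stop.

```bash
for i in 1 2 3 4 5; do python3 -m handwheel '2 0 0 0 0 0 0;0 0 0 0 0 0 0' >/dev/null; python3 -c "
from h import *; tip(VENT)"; done
```

```text
t 11.53 tip y,S,N [ 43.9 -26.8  -7.5] F y,S,N [ 1.7 -1.7 -0.5]
t 11.7 tip y,S,N [ 43.7 -25.2  -7.5] F y,S,N [ 3.3 -4.4 -0.1]
t 11.87 tip y,S,N [ 43.6 -23.3  -7.5] F y,S,N [ 3.  -3.6 -0. ]
t 12.03 tip y,S,N [ 43.7 -23.   -7.5] F y,S,N [ 3.3 -9.9  2. ]
t 12.2 tip y,S,N [ 43.7 -22.8  -7.6] F y,S,N [  3.1 -15.    4.4]
```

The vent is shut against its stop: motion ended at S -23 with 15 N. Now I'll retreat and go behind the vacuum lever.

```bash
python3 -m handwheel '-6 0 0 0 0 0 0;-6 0 -10 0 0 0 0;0 0 -25 0 0 0 0;0 0 -25 0 0 0 0;0 0 0 0 0 0 0' >/dev/null; python3 -m handwheel '10 29 0 0 0 0 0;10 29 0 0 0 0 0;10 29 0 0 0 0 0;10 27 0 0 0 0 0;0 0 0 0 0 0 0' >/dev/null
python3 -c "
from h import *; tip(VAC); to(cock(VAC,.06,.008,.05+.1734),LEAN)"
```

```text
t 13.03 tip y,S,N [54.9 13.9 25.3] F y,S,N [ 0.5  0.9 -0.8]
t 13.03 shift [ -3.4  -5.8 -24.8] F [ 1.2  0.6 -0.1] w -0.4
turn [-0.0038 -0.0125 -0.0012]
```

```bash
python3 -m handwheel '-4 -5 0 0 -0.012 0 0;0 0 10 0 0 0 0;0 0 12 0 0 0 0;0 0 11 0 0 0 0;0 0 0 0 0 0 0' >/dev/null
python3 - <<'E'
from h import *; import cv2
tip(VAC); to(cock(VAC,.06,.008,-.008+.1734),LEAN)
im=vision.read_camera("scene");t=vision.read_camera("top")
cv2.imwrite("pics/c6.png",np.hstack([cv2.resize(t[180:250,190:280],(400,311),interpolation=2),cv2.resize(im[135:213,230:330],(400,311),interpolation=2)]))
E
```

```text
t 13.45 tip y,S,N [66.6  2.7 -8.9] F y,S,N [ 0.8 -0.9  0. ]
t 13.45 shift [ 3.9  4.8 -1. ] F [-0.8  0.8 -0.6] w 0.1
turn [-0.0104  0.0076  0.0008]
```

View pics/c6.png

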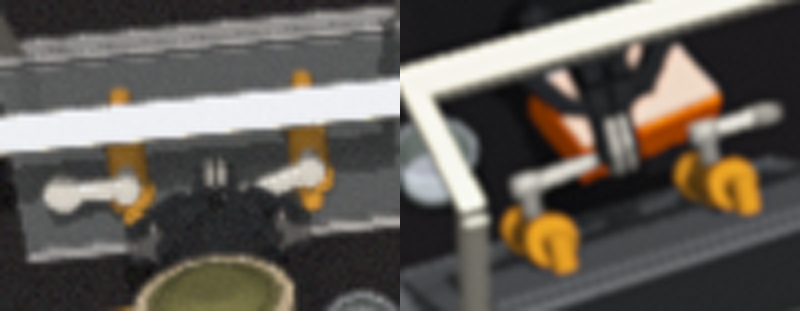

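The vent lever lies across, shut, at crop pixel (58,195). The peg is behind the vacuum lever at (215,175). I'll swing that lever open now.

```bash
python3 -m handwheel '-5.2 1.4 0 0 0 0 0;-5.2 1.4 0 0 0 0 0;-5.2 1.4 0 0 0 0 0;-5.2 1.4 0 0 0 0 0;-5.2 1.4 0 0 0 0 0' >/dev/null; python3 -c "
from h import *; tip(VAC)"; python3 -m handwheel '-4.4 3 0 0 0 0 0;-4.4 3 0 0 0 0 0;-4.4 3 0 0 0 0 0;-4.4 3 0 0 0 0 0;-4.4 3 0 0 0 0 0' >/dev/null; python3 -c "
from h import *; tip(VAC)"; python3 -m handwheel '-2.2 4.7 0 0 0 0 0;-2.2 4.7 0 0 0 0 0;-2.2 4.7 0 0 0 0 0;-2.2 4.7 0 0 0 0 0;0 0 0 0 0 0 0' >/dev/null; python3 -c "
from h import *; tip(VAC)"
```

```text
t 13.97 tip y,S,N [ 58.  -21.   -6.8] F y,S,N [0.1 3.7 0.5]
t 14.38 tip y,S,N [ 43.2 -43.   -6.8] F y,S,N [1.7 3.4 1.9]
t 14.8 tip y,S,N [ 23.1 -53.   -7.5] F y,S,N [0.5 1.2 1.6]
```

```bash
python3 -m handwheel '0 2.5 0 0 0 0 0;0 2.5 0 0 0 0 0;0 0 0 0 0 0 0' >/dev/null;for i in 1 2 3 4 5 6; do python3 -m handwheel '0 1.5 0 0 0 0 0;0 0 0 0 0 0 0' >/dev/null; python3 -c "
from h import *; tip(VAC)"; done
```

```text
t 15.22 tip y,S,N [ 19.8 -53.4  -7.7] F y,S,N [13.2  1.1  4.6]
t 15.38 tip y,S,N [ 19.5 -53.5  -7.7] F y,S,N [18.3  2.3  4.5]
t 15.55 tip y,S,N [ 19.2 -53.6  -7.7] F y,S,N [23.8  4.5  5.7]
t 15.72 tip y,S,N [ 18.9 -53.6  -7.7] F y,S,N [29.3  5.2  7.3]
t 15.88 tip y,S,N [ 18.6 -53.6  -7.7] F y,S,N [35.   6.3  7.5]
t 16.05 tip y,S,N [ 18.4 -53.7  -7.7] F y,S,N [41.2  7.3  8.5]
```

It's firm at 41 N, so I'll retreat and verify.

```bash
python3 -m handwheel '0 -10 0 0 0 0 0;0 -12 0 0 0 0 0;0 0 -15 0 0 0 0;0 0 -25 0 0 0 0;0 0 -25 0 0 0 0' >/dev/null; python3 -m handwheel '-20 0 -25 0 0 0 0;-20 0 -25 0 0 0 0;-20 0 -25 0 0 0 0;0 0 -20 0 0 0 0;0 0 0 0 0 0 0' 
python3 - <<'E'
from h import *; import cv2
im=vision.read_camera("scene");t=vision.read_camera("top")
a=cv2.resize(t[170:270,185:335],(450,300),interpolation=2)
cv2.imwrite("pics/c7.png",np.hstack([cv2.resize(t[170:270,185:335],(450,300),interpolation=2),cv2.resize(im[145:245,170:285],(345,300),interpolation=2)]))
cv2.imwrite("pics/f_scene.png",im);cv2.imwrite("pics/f_top.png",t)
E
```

```text
time: 16.88
eef_pos: [0.2617, -0.0714, 0.284]
tool_rot: [-179.9, -39.8, 3.6]
wrist_force: [0.6, -0.0, 0.6]
grip_width: -0.0003
grip_force: 0.0
```

View pics/c7.png

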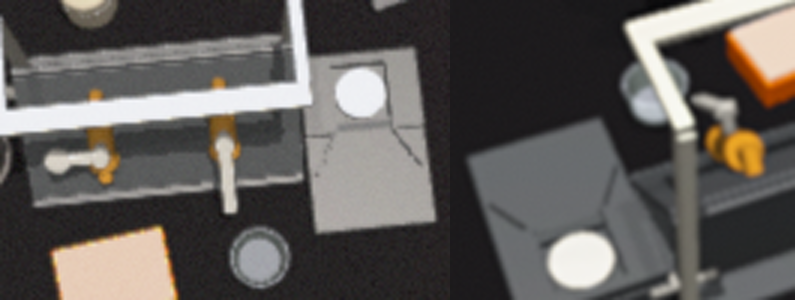

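Both levers look right: the vacuum tip is at (231,212) straight below its pivot (224,143), and the vent end at (58,161) lies across. I'll check the angles in numbers.

```bash
python3 - <<'E'
from h import *
def ang(uv):
    c=vision.get_calibration("top");Rr=np.array(c["R"]);o=-Rr.T@np.array(c["t"]);d=Rr.T@np.linalg.inv(c["K"])@np.array([*uv,1.])
    n=Rz@N; x=o+d*(n@(VAC+.004*n-o))/(n@d); v=Rz.T@(x-VAC); return np.array([v[1],v@S])
f=lambda x,y:(185+(x+.5)/3-.5,170+(y+.5)/3-.5)
for nm,a,b in(("vac",(224,143),(231,212)),("vent",(100,158),(58,161))):
    v=ang(f(*b))-ang(f(*a)); print(nm,v.round(4),np.arctan2(-v[1],v[0]))
E
```

```text
vac [-0.0007 -0.0852] 1.5790515972987087
vent [0.0433 0.0013] -0.02988031391143958
```

Both levers are at their stops (1.58 and about 0), the disc is seated, and the box and dish haven't moved.

```bash
python3 -c "
from bench import bot; print(bot.close_job())"
```

```text
the job is handed in; nothing more can be done
None
```

The vacuum filter is ready and the job is handed in at about 17 s: the disc lies flat in the pocket, then the vent cock was shut and the vacuum cock opened, each to its stop, and I touched nothing else on the bench.

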